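Draw the guarded bolt with a pull hook

ROBOT

A 6-joint arm with a two-finger parallel gripper is mounted at the origin on a cart in front of the work surface, level with it; the furniture and walls round the work are solid. World frame = base frame: x ahead of the robot, y to its left, z up, the work surface at z = 0. Lengths are in m, angles in rad, forces in N, time in s.
With the tool pointing down it reaches from about 0.35 to 0.95 m from the base axis. Payload 17.4 kg.
Tool frame: the origin (TCP) lies between the finger pads; the fingertips stand 19 mm ahead of it and the grasp point (between the pads) is the TCP; z points along the fingers, y is the line along which they close (so a half turn about z gives the same grasp; the last joint's range is limited). The gripper opens to 93 mm and grips with 3 to 60 N. Pads are 15 mm wide; open, the fingers measure 128 mm over their backs; the gripper's body (75 mm by 188 mm) begins 65 mm behind the grasp point.
Start: joints at [-1.259, 0.116, 1.442, -0, 1.584, -0.038], TCP at [0.231, -0.634, 0.238] pointing down, gripper open.
Joint ranges: [-2.83, 2.83], [-0.83, 2.19], [0.07, 2.5], [-1.14, 4.28], [0.01, 3], [-2.97, 2.97]. Speed limits (rad/s): [1.89, 1.89, 2.22, 3.14, 3.14, 3.14].

INTERFACE

Orientations are given as a unit quaternion [x, y, z, w].
In Python, from rig import telemetry, imaging, job gives the robot as it stands.
- The arm moves only by the tool carry_out, never from a script. Its argument "series" is a list of rows, each a list of 7 numbers: the turn, a rotation vector about the tool's x, y, z in rad, then the shift along the tool's x, y, z in mm, then the finger opening in mm, from 0 to 93. In form: [[wx, wy, wz, tx, ty, tz, hand], ...]. A call has 1 to 20 rows; each row shifts and turns the commanded pose from where the row before left it, along the tool's axes as they then stand; what a row does not reach is not made up. A row lasts 1/12 s, in which the tool goes at most 41.7 mm and 7.16 degrees, less where a joint would pass 70% of its speed; a pose out of reach is approached as far as the arm can. A call with a gripper value outside its range is refused whole. The fingers move at their own pace and stop on an object; "squeeze" is the grip in N (left out, the last holds). Time passes only in rows, so rows that do not move let the fingers close. It gives the time, the measured TCP pose, the force, the opening and the grip force at its end, in the units of the state.
- telemetry.get_state(): the state, without advancing time (a new reading comes with each control period).
- imaging.grab_frame(name): name is "side" or "top"; returns the picture (420x560x3 uint8, red, green, blue); there is no depth.
- imaging.camera_params(name): a dict with "mtx" (3x3 intrinsics, pixels), "extrinsics" (4x4, takes a point from world to camera coordinates). Camera axes: x right, y up, looking along -z (the intrinsics and any distortion apply to the point x, -y, -z); pixel columns grow to the right and rows downward; lengths in m; the calibration is good to about 2 mm. A picture is of the moment at which its call begins. camera_params takes no time and is no camera call.
- job.sign_off(): hands the job in; it is judged then, once.
The state is a dict: "time": time; "qpos": joint angles; "joint_vel": joint speeds; "joint_efforts": joint torques, N m; "eef_pos": TCP position; "tool_rot": TCP orientation; "force": force on the tool from outside, world axes, zero at the start; "ft_torque": the same for the moment, N m; "finger_gap": opening from 0.0 (shut) to 1.0 (fully open); "grip_force": force on a finger pad.
Only numpy, scipy, OpenCV 4.12 (cv2) and the standard library are available. Lean on these libraries where they do the work, as an engineer would, in place of code of your own. Each camera call takes 0.05 s, during which the arm holds its last target. There are 200 camera calls.

TASK

The bolt that locks the housing in the clear guarded fixture has to be drawn back, but hands and grippers stay out of the guard. Pick up the rod with the hooked end by its handle, reach it in through the open front, hook it behind the bolt's upright pin and pull the bolt fully towards the open front; then take the hook out and lay the rod flat on the bench, right way up as it lay, clear of the fixture. The robot itself must not bump the fixture.

Things in the scene. Friction and masses are not known exactly. Their poses are not given: they have to be found in the camera images.
- hook_rod: Pull hook, 0.14 kg, flat on the bench: black flat-sided handle 100 mm long (x), 22 wide (y), 24 high (z); grip it at its middle, across the width. From its front an 8 mm steel rod runs along +x, 12 mm above the underside, to the hook. Origin: underside at the handle's middle; x to the hook, y the way the hook's leg points, z up. A bystander rod with the same handle ends straight, without hook.
- hook_corner (a point): Where the centre lines of the rod and of its right-angled 8 mm leg meet: 180 mm ahead (x) of the handle's middle, 12 mm above the underside. The leg points to +y of hook_rod; its tip is 34 mm from the rod's centre line. When carrying the rod left, keep the hook nearer than x = 0.55 m while y is below 0: a tall press stands behind (from about x = 0.58 m).
- guard_box: Fixed fixture: base plate 165 deep, 166 wide, 8 mm thick; frame 110 mm high; clear sides, back, roof. Open front: 142 mm between posts, from 8 to 100 mm above the bench. Origin: middle of front edge at bench height; x points in, y left seen from the front, z up. Inside, nothing but the pin rises over 26 mm before x = 96 mm; behind are a keeper 36 mm high and a grey housing (50 mm).
- bolt (a joint): Slide of the steel bolt on guard_box's centre line (y = 0), in m: 0 shut, 0.05 fully drawn (end stop), growing towards the open front (-x of guard_box); starts at 0 to 0.006. Its upright round pin, 10 mm thick, has its axis at guard_box x = 0.075 minus this value and is free from 30 to 80 mm above the bench. It takes 3 to 4 N to slide and stays where it is left.

How it is judged:
On the way, in this order (a step that is already met when the one before it is completed fails the run):
1. the hook rod is lifted off the bench (height (world z) of hook_rod above 0.02 m), for 0.2 s.
2. the bolt is drawn at least 40 mm while the hook is inside the guard and off the bench (value of joint bolt above 0.04 m and x of hook_corner in the frame of guard_box above 0.01 m and height (world z) of hook_corner above 0.025 m), for 0.1 s.
At the end, for the whole second after the job is handed in: The bolt stands at least 40 mm drawn (of 50 mm); the hook rod lies still, flat and right way up on the bench (underside within 6 mm of it, tilt under 0.15 rad), its hook corner outside the guard by 10 mm or more in front or clear of its sides, touching no part of the fixture (value of joint bolt above 0.04 m and height (world z) of hook_rod below 0.006 m and angle between hook_rod's own z axis and vertical below 0.15 rad and (x of hook_corner in the frame of guard_box below -0.01 m or y of hook_corner in the frame of guard_box above 0.09 m or y of hook_corner in the frame of guard_box below -0.09 m) and contact force between hook_rod and guard_box below 0.1 N and linear speed of hook_rod below 0.02 m/s).
It fails at once if the robot itself (arm or gripper) presses on the fixture or its bolt with more than 2 N (contact force between any of the arm, the fingers and guard_box above 2 N).
It also fails if it takes over 64 s, if anything falls off the work surface, if the arm or the gripper's body presses on something with over 40 N, if the wrist force passes 120 N, or if a joint passes its speed limit or range.

## Working session

There is one attempt and no reset: what is moved stays moved. The work goes in short steps, Python scripts to look and compute and a tool call to move; the robot and the scene stay as the last step left them, time stands still between calls to the robot, and variables do not carry over. Pictures are saved under pics/ and viewed, at most 10 in all, crops included, and the job is handed in when it is done.

Besides the shell and the picture viewer there is one more tool, called after ">>>" by a JSON object that holds its "method" and its "body". carry_out: Moves the arm, as the interface text tells. Its arguments: {"type":"object","properties":{"series":{"type":"array"},"squeeze":{"type":"number"}},"required":["series"]}

```bash
mkdir -p pics && python3 - <<'E'
from rig import telemetry, imaging
import cv2
for n in("side","top"):
    cv2.imwrite(f"pics/{n}0.png",imaging.grab_frame(n)[:,:,::-1])
    p=imaging.camera_params(n);print(n,p)
s=telemetry.get_state();print(s)
E
```

```text
side {'mtx': array([[397.75417124,   0.        , 274.71409005],
       [  0.        , 397.75417124, 209.54113055],
       [  0.        ,   0.        ,   1.        ]]), 'extrinsics': array([[ 0.99685674, -0.0755475 , -0.02385828, -0.55560917],
       [ 0.06180827,  0.55321326,  0.83074354, -0.09524647],
       [-0.04956188, -0.82960694,  0.55614382, -0.85301433],
       [ 0.        ,  0.        ,  0.        ,  1.        ]])}
top {'mtx': array([[521.13753907,   0.        , 278.95838631],
       [  0.        , 521.13753907, 204.76204717],
       [  0.        ,   0.        ,   1.        ]]), 'extrinsics': array([[ 0.01311871, -0.99873793,  0.04848135,  0.05678361],
       [ 0.99117877,  0.01938367,  0.13110651, -0.53651797],
       [-0.13188079,  0.04633374,  0.99018212, -1.43619627],
       [ 0.        ,  0.        ,  0.        ,  1.        ]])}
{'time': 0.1, 'qpos': array([-1.25881025e+00,  1.16451646e-01,  1.44220061e+00,  8.95876366e-06,
        1.58401506e+00, -3.77780883e-02]), 'joint_vel': array([ 0.00175532, -0.00160286, -0.00250491,  0.00206826,  0.00052192,
        0.00060299]), 'joint_efforts': array([ 2.04653399e-03, -7.22894526e+01, -6.23862648e+01,  7.81825022e-02,
        2.28103681e-02, -5.01436512e-05]), 'eef_pos': array([ 0.23126283, -0.63396847,  0.23696847]), 'tool_rot': array([ 9.84746911e-01,  1.73992050e-01, -6.90030070e-05, -5.32903425e-04]), 'force': array([ 0.26678371,  0.02104183, -0.05649844]), 'ft_torque': array([-0.01124554,  0.02646936,  0.00239409]), 'grip_force': 0.0, 'finger_gap': 0.9975367741832772}
```

View pics/top0.png

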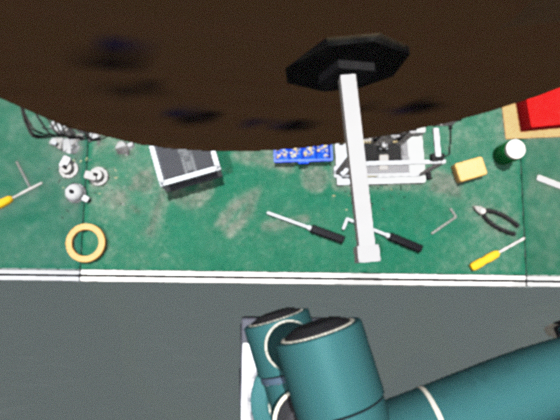

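View pics/side0.png

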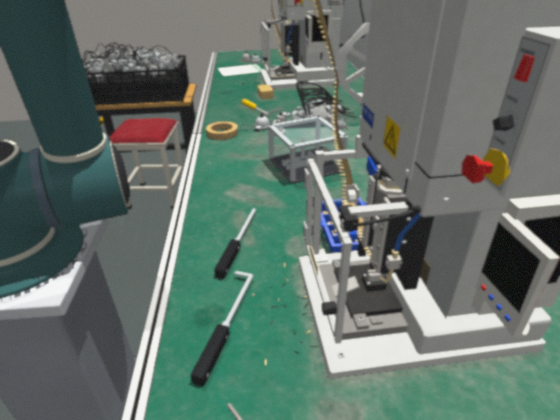

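The top view shows the hooked rod with its handle at about (402,241) and hook at (347,222). The straight rod's handle is at (327,234) and the fixture is near (185,165). In the side view the hooked handle is at (210,355), the corner at (250,276) with the leg to the left, and the fixture near (305,150).

```bash
cat > h.py <<'E'
from rig import telemetry, imaging
import cv2, numpy as np
def cam(n):
    p=imaging.camera_params(n);E=np.array(p["extrinsics"]);return np.array(p["mtx"]),E[:3,:3],E[:3,3]
def ray(n,u,v):
    K,R,t=cam(n);d=np.linalg.solve(K,[u,v,1.]);d=np.array([d[0],-d[1],-d[2]])
    return -R.T@t,R.T@d
def onz(n,u,v,z):
    o,d=ray(n,u,v);return o+d*(z-o[2])/d[2]
def px(n,P):
    K,R,t=cam(n);c=R@np.asarray(P,float)+t;q=K@[c[0],-c[1],-c[2]];return q[:2]/q[2]
def tri(u1,v1,u2,v2): # side, top
    o,d=ray("side",u1,v1);p,e=ray("top",u2,v2)
    s=np.linalg.lstsq(np.c_[d,-e],p-o,rcond=None)[0];a,b=o+d*s[0],p+e*s[1]
    return (a+b)/2,np.linalg.norm(a-b)
E
python3 - <<'E'
from h import *
np.set_printoptions(precision=4,suppress=True)
S=imaging.grab_frame("side")[:,:,::-1];T=imaging.grab_frame("top")[:,:,::-1]
a=cv2.resize(S[100:190,250:350],(800,720)[:2],interpolation=cv2.INTER_CUBIC)
a=cv2.resize(S[105:185,255:355],None,fx=5,fy=5,interpolation=cv2.INTER_CUBIC)
b=cv2.resize(T[125:205,140:230],None,fx=5,fy=5,interpolation=cv2.INTER_CUBIC)[:, :300*5]
b=b[:400]
c=cv2.resize(S[265:385,185:265],None,fx=3,fy=3,interpolation=cv2.INTER_CUBIC)
im=np.vstack([np.hstack([a,b])[:, :950]])
im=cv2.resize(im,(800,337)); 
cc=cv2.resize(T[200:260,330:430],None,fx=4,fy=4,interpolation=cv2.INTER_CUBIC)
dd=cv2.resize(S[265:385,185:265],None,fx=2.16,fy=2.16)
low=np.zeros((260,800,3),np.uint8);low[:240,:400]=cc;low[:dd.shape[0],410:410+dd.shape[1]]=dd[:260]
cv2.imwrite("pics/crop1.png",np.vstack([im,low]))
# black handles in side and top
for n,I,r in(("side",S,(185,265,245,385)),("top",T,(305,220,430,255))):
    x0,y0,x1,y1=r;m=(I[y0:y1,x0:x1].max(2)<55).astype(np.uint8)
    k,l,st,ce=cv2.connectedComponentsWithStats(m)
    for i in range(1,k):
        if st[i,4]>60:
            pts=np.argwhere(l==i)[:,::-1].astype(np.float32)+[x0,y0]
            rr=cv2.minAreaRect(pts.astype(np.float32));print(n,rr,onz(n,*rr[0],.016), [onz(n,*q,.016)[:2] for q in cv2.boxPoints(rr)])
print(onz("side",251,276,.012),onz("top",347,221,.012),onz("top",185,165,0))
E
```

```text
side ((221.25001525878906, 269.7500305175781), (10.878399848937988, 16.803245544433594), 29.05460548400879) [ 0.445  -0.1129  0.016 ] [array([ 0.4286, -0.1245]), array([ 0.4426, -0.0832]), array([ 0.4619, -0.101 ]), array([ 0.4473, -0.1409])]
side ((210.00538635253906, 355.767578125), (14.972408294677734, 64.04862976074219), 27.89727020263672) [ 0.4347 -0.3066  0.016 ] [array([ 0.4059, -0.3459]), array([ 0.445 , -0.2459]), array([ 0.4672, -0.2625]), array([ 0.4259, -0.3587])]
top ((325.9446105957031, 236.65695190429688), (31.950729370117188, 2.0523908138275146), 19.440034866333008) [ 0.449  -0.0703  0.016 ] [array([ 0.4606, -0.0263]), array([ 0.4662, -0.0282]), array([ 0.4373, -0.1144]), array([ 0.4318, -0.1125])]
top ((404.4659423828125, 242.86831665039062), (33.39719772338867, 6.907889366149902), 22.380136489868164) [ 0.4349 -0.2963  0.016 ] [array([ 0.4432, -0.2479]), array([ 0.4616, -0.2558]), array([ 0.4267, -0.3447]), array([ 0.4083, -0.3367])]
[ 0.5021 -0.132   0.012 ] [ 0.4953 -0.1316  0.012 ] [0.6507 0.3373 0.    ]
```

View pics/crop1.png

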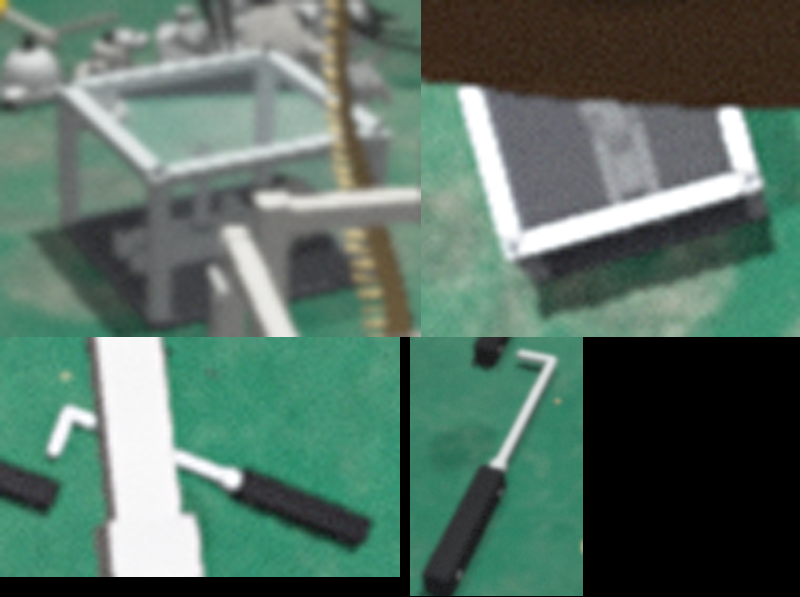

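The crop shows the guard's front top corners at about side (271,127), (292,146) and top (161.6,184.4), (218.6,168.2). The open front faces the robot. The pin stands near side (303.7, 149), and the hook leg points to the robot side.

```bash
python3 - <<'E'
from h import *
np.set_printoptions(precision=4,suppress=True)
L=tri(270.9,126.9,161.6,184.4);R=tri(292.3,145.9,218.6,168.2);print("tri",L,R)
l=onz("top",161.6,184.4,.11);r=onz("top",218.6,168.2,.11)
l2=onz("side",270.9,126.9,.11);r2=onz("side",292.3,145.9,.11)
print(l,r,np.linalg.norm(l-r),l2,r2,np.linalg.norm(l2-r2))
y=(l-r)[:2];print("yaw of x-in deg",np.degrees(np.arctan2(-y[0],y[1])), (l+r)/2)
print("back",onz("side",345.2,135.9,.11),onz("side",318,117,.11))
for v in(148,150,152,155,160): print(onz("side",303.7,v,.08), onz("side",303.7,v,.03))
# bolt strip in top, pin
for q in((620,150),(630,190)): print(onz("top",140+(q[0]-421)/4.21,125+q[1]/4.21,.03))
# hook
c=onz("side",185+143/2.16,265+20/2.16,.012);t=onz("side",185+112/2.16,265+16/2.16,.012)
ct=onz("top",330+70/4,200+73/4,.012)
print("hook",c,t,ct)
h=np.array([.4348,-.3015]);d=(c+ct)[:2]/2-h;print(np.linalg.norm(d),np.degrees(np.arctan2(d[1],d[0])))
from scipy.spatial.transform import Rotation as Ro
s=telemetry.get_state();print(Ro.from_quat(s["tool_rot"]).as_matrix(),s["eef_pos"],s["time"])
E
```

```text
tri (array([0.5766, 0.3836, 0.1019]), np.float64(0.002635805337067915)) (array([0.622 , 0.2326, 0.109 ]), np.float64(0.0012893041013140405))
[0.5739 0.3821 0.11  ] [0.6212 0.2325 0.11  ] 0.15685914155761518 [0.5768 0.3641 0.11  ] [0.6225 0.2307 0.11  ] 0.1409758298877995
yaw of x-in deg 17.551121637456124 [0.5975 0.3073 0.11  ]
back [0.769  0.2752 0.11  ] [0.7205 0.4216 0.11  ]
[0.6587 0.2783 0.08  ] [0.6741 0.3842 0.03  ]
[0.657  0.2659 0.08  ] [0.6722 0.3705 0.03  ]
[0.6554 0.2538 0.08  ] [0.6704 0.3571 0.03  ]
[0.653  0.2361 0.08  ] [0.6677 0.3374 0.03  ]
[0.6491 0.2076 0.08  ] [0.6633 0.3058 0.03  ]
[0.6572 0.3273 0.03  ]
[0.6299 0.3197 0.03  ]
hook [ 0.5026 -0.1272  0.012 ] [ 0.475  -0.1192  0.012 ] [ 0.5032 -0.1331  0.012 ]
0.18439919106115668 68.3225513392211
[[ 0.9394  0.3427 -0.0002]
 [ 0.3427 -0.9394  0.0006]
 [ 0.     -0.0006 -1.    ]] [ 0.2313 -0.6341  0.2372] 0.2
```

>>> {"method": "carry_out", "body": {"series": [[0, 0, -0.105, 0, 0, 0, 93], [0, 0, -0.105, 0, 0, 0, 93], [0, 0, -0.105, 0, 0, 0, 93], [0, 0, -0.105, 0, 0, 0, 93], [0, 0, -0.105, 0, 0, 0, 93], [0, 0, -0.105, 0, 0, 0, 93], [0, 0, -0.105, 0, 0, 0, 93], [0, 0, -0.105, 0, 0, 0, 93], [0, 0, 0, 38.5, 6.5, 0, 93], [0, 0, 0, 38.5, 6.5, 0, 93], [0, 0, 0, 38.5, 6.5, 0, 93], [0, 0, 0, 38.5, 6.5, 0, 93], [0, 0, 0, 38.5, 6.5, 0, 93], [0, 0, 0, 38.5, 6.5, 0, 93], [0, 0, 0, 38.5, 6.5, 0, 93], [0, 0, 0, 38.5, 6.5, 10, 93], [0, 0, 0, 38.5, 6.5, 20, 93], [0, 0, 0, 38.5, 6.5, 30, 93], [0, 0, 0, 0, 0, 30, 93], [0, 0, 0, 0, 0, 0, 93]], "squeeze": 45}}

```text
time: 1.87
eef_pos: [0.4298, -0.3051, 0.148]
tool_rot: [0.827, 0.562, -0.001, -0.003]
force: [-0.7, -0.4, -2.6]
finger_gap: 0.998
grip_force: 0.0
```

>>> {"method": "carry_out", "body": {"series": [[0, 0, 0, 0, 0, 25, 93], [0, 0, 0, 0, 0, 25, 93], [0, 0, 0, 0, 0, 20, 93], [0, 0, 0, 0, 0, 10, 93], [0, 0, 0, 0, 0, 0, 93], [0, 0, 0, 0, 0, 0, 93]]}}

```text
time: 2.37
eef_pos: [0.4307, -0.3084, 0.0744]
tool_rot: [0.828, 0.56, 0.0, 0.0]
force: [-0.3, 0.0, -0.0]
finger_gap: 1.0
grip_force: 0.0
```

```bash
python3 - <<'E'
from h import *
s=telemetry.get_state();print(s["eef_pos"],s["tool_rot"],px("side",[.435,-.299,.012]))
S=imaging.grab_frame("side")[:,:,::-1]
cv2.imwrite("pics/s2.png",cv2.resize(S[220:400,120:340],None,fx=3,fy=3))
E
```

```text
[ 0.43074107 -0.30841663  0.0744313 ] [8.28410326e-01 5.60121685e-01 2.93304602e-05 1.69812788e-04] [210.75354818 353.15396842]
```

View pics/s2.png

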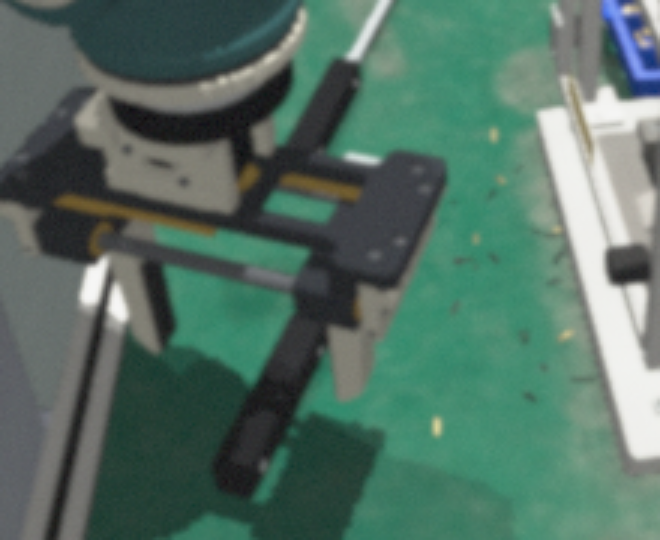

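The open fingers straddle the handle, which runs from about (345,75) to (235,490). I'll shift 10 mm forward and descend.

>>> {"method": "carry_out", "body": {"series": [[0, 0, 0, 10, 0.5, 15, 93], [0, 0, 0, 0, 0, 20, 93], [0, 0, 0, 0, 0, 12, 93], [0, 0, 0, 0, 0, 5, 93], [0, 0, 0, 0, 0, 0, 93], [0, 0, 0, 0, 0, 0, 10], [0, 0, 0, 0, 0, 0, 10], [0, 0, 0, 0, 0, 0, 10], [0, 0, 0, 0, 0, 0, 10], [0, 0, 0, 0, 0, 0, 10], [0, 0, 0, 0, 0, 0, 10], [0, 0, 0, 0, 0, 0, 10], [0, 0, 0, 0, 0, 0, 10], [0, 0, 0, 0, 0, 0, 10], [0, 0, 0, 0, 0, 0, 10]], "squeeze": 50}}

```text
time: 3.67
eef_pos: [0.4348, -0.2986, 0.0212]
tool_rot: [0.828, 0.56, -0.0, -0.0]
force: [-0.5, 0.1, -0.0]
finger_gap: 0.329
grip_force: 0.0
```

>>> {"method": "carry_out", "body": {"series": [[0, 0, 0, 0, 0, 0, 10], [0, 0, 0, 0, 0, 0, 10], [0, 0, 0, 0, 0, 0, 10], [0, 0, 0, 0, 0, 0, 10], [0, 0, 0, 0, 0, 0, 10], [0, 0, 0, 0, 0, 0, 10]]}}

```text
time: 4.17
eef_pos: [0.4349, -0.2986, 0.0213]
tool_rot: [0.828, 0.56, 0.0, -0.0]
force: [-0.0, -0.3, 0.0]
finger_gap: 0.231
grip_force: 50.0
```

>>> {"method": "carry_out", "body": {"series": [[0, 0, 0, 0, 0, -10, 10], [0, 0, 0, 0, 0, -20, 10], [0, 0, 0, 0, 0, -20, 10], [0, 0, 0, 0, 0, -10, 10], [0, 0, 0, 0, 0, 0, 10], [0, 0, 0, 15, -7, 0, 10], [0, 0, 0, 32, -15.5, 0, 10], [0, 0, 0, 32, -15.5, 0, 10], [0, 0, 0, 32, -15.5, 0, 10], [0, 0, 0, 32, -15.5, 0, 10], [0, 0, 0, 32, -15.5, 0, 10], [0, 0, 0, 32, -15.5, 0, 10], [0, 0, 0, 32, -15.5, 0, 10], [0, 0, 0, 32, -15.5, 0, 10], [0, 0, 0, 32, -15.5, 0, 10], [0, 0, 0, 32, -15.5, 0, 10], [0, 0, 0, 32, -15.5, 0, 10], [0, 0, 0, 32, -15.5, 0, 10], [0, 0, 0, 32, -15.5, 0, 10], [0, 0, 0, 15, -6, 0, 10]]}}

```text
time: 5.83
eef_pos: [0.3999, 0.1984, 0.0801]
tool_rot: [0.828, 0.561, -0.0, -0.001]
force: [1.3, -0.7, -1.2]
finger_gap: 0.233
grip_force: 50.0
```

>>> {"method": "carry_out", "body": {"series": [[0, 0, 0.05, 0, 0, 0, 10], [0, 0, 0.1, 0, 0, 0, 10], [0, 0, 0.1, 0, 0, 0, 10], [0, 0, 0.1, 0, 0, 0, 10], [0, 0, 0.1, 0, 0, 0, 10], [0, 0, 0.1, 0, 0, 0, 10], [0, 0, 0.1, 0, 0, 0, 10], [0, 0, 0.1, 0, 0, 0, 10], [0, 0, 0.1, 0, 0, 0, 10], [0, 0, 0.034, 0, 0, 0, 10], [0, 0, 0, 0, 0, 0, 10], [0, 0, 0, 0, 0, 0, 10], [0, 0, 0, 0, 0, 0, 10]]}}

```text
time: 6.92
eef_pos: [0.4011, 0.1952, 0.0807]
tool_rot: [0.988, 0.153, -0.0, 0.0]
force: [-0.8, -0.6, -1.1]
finger_gap: 0.231
grip_force: 50.0
```

```bash
python3 - <<'E'
from h import *
s=telemetry.get_state();print(s["eef_pos"],s["tool_rot"],s["time"],s["finger_gap"])
S=imaging.grab_frame("side")[:,:,::-1];T=imaging.grab_frame("top")[:,:,::-1]
cv2.imwrite("pics/side3.png",S);cv2.imwrite("pics/top3.png",T)
a=cv2.resize(S[105:225,220:350],None,fx=4,fy=4,interpolation=cv2.INTER_CUBIC)
b=cv2.resize(T[125:245,150:220],None,fx=4,fy=4,interpolation=cv2.INTER_CUBIC)
cv2.imwrite("pics/c3.png",np.hstack([a,b]))
E
```

```text
[0.40110371 0.19519559 0.08067521] [ 9.88197500e-01  1.53184616e-01 -4.12652634e-04  6.46804369e-05] 6.9167 0.23059503856706448
```

View pics/c3.png

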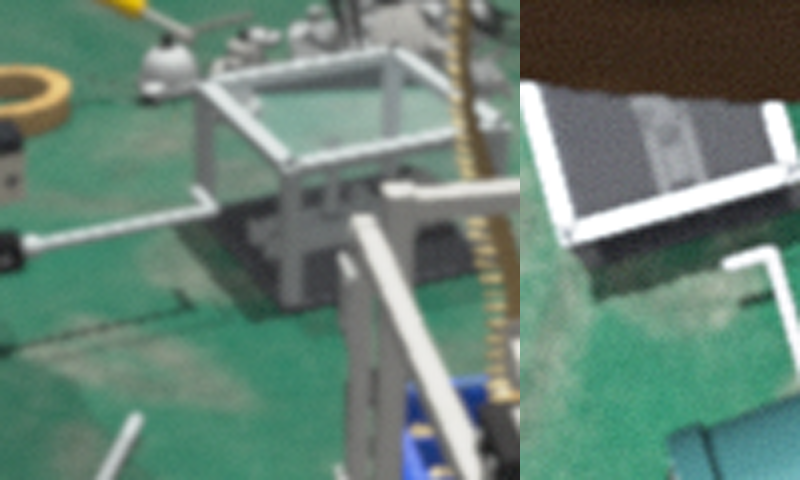

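The crops show the held hook's corner at top (213,189), in front of the guard. The guard's front corners are at top (162,184.5) and (218.8,168.8). The pin is a circle at top (187.5,158) and an upright at side (303.3,146–156).

```bash
python3 - <<'E'
from h import *
np.set_printoptions(precision=4,suppress=True)
print("pin top",onz("top",187.5,158,.08),onz("side",303.3,146,.08),tri(303.3,146,187.5,158))
z=.0807-.0093
c=onz("top",213,189.25,z);cs=onz("side",220+213/4,105+208/4,z)
yaw=2*np.arctan2(.15318,.9882);x=np.array([np.cos(yaw),np.sin(yaw)])
print("corner top/side/FK",c,cs,np.array([.4011,.1952])+.18*x,"yaw",np.degrees(yaw), "tip",onz("top",201.75,190.5,z))
l=onz("top",162,184.5,.11);r=onz("top",218.75,168.75,.11);m=(l+r)/2;y=(l-r)[:2];w=np.linalg.norm(y);y/=w;xg=np.array([y[1],-y[0]])
print("w",w,"mid",m,np.degrees(np.arctan2(xg[1],xg[0])),"nominal pin",m[:2]+.075*xg)
# sub-pixel fit of the white front bar in the top view
T=cv2.imread("pics/top3.png");g=T.min(2)
pts=[]
for u in range(168,214,2):
    v0=int(184.5-(u-162)*.2775);col=g[v0-8:v0+7,u].astype(float);wt=np.clip(col-150,0,None)
    pts.append((u,v0-8+(wt*np.arange(15)).sum()/wt.sum()))
vx,vy,x0,y0=cv2.fitLine(np.float32(pts),cv2.DIST_HUBER,0,.01,.01).ravel()
a=onz("top",168,y0+(168-x0)*vy/vx,.11);b=onz("top",214,y0+(214-x0)*vy/vx,.11);d=(a-b);print("bar centre",a,b,np.degrees(np.arctan2(-d[0],d[1])))
E
```

```text
pin top [0.6538 0.3203 0.08  ] [0.6594 0.291  0.08  ] (array([0.6606, 0.3223, 0.0648]), np.float64(0.006728565180602482))
corner top/side/FK [0.5699 0.2489 0.0714] [0.5743 0.2516 0.0714] [0.5727 0.2497] yaw 17.622485124365877 tip [0.5658 0.2795 0.0714]
w 0.15589449715616563 mid [0.5967 0.3066 0.11  ] 17.1833534762461 nominal pin [0.6683 0.3287]
bar centre [0.5829 0.3656 0.11  ] [0.6212 0.2448 0.11  ] 17.60353988782309
```

```bash
python3 - <<'E'
from h import *
np.set_printoptions(precision=4,suppress=True)
S=cv2.imread("pics/side3.png");T=cv2.imread("pics/top3.png")
def st(I,f):
    I=cv2.resize(I,None,fx=f,fy=f,interpolation=cv2.INTER_CUBIC).astype(float);lo,hi=np.percentile(I,1),np.percentile(I,90)
    return np.clip((I-lo)/(hi-lo)*255,0,255).astype(np.uint8)
a=st(S[128:178,275:325],8);b=st(T[140:190,165:215],8)
cv2.imwrite("pics/c4.png",np.hstack([a,b]))
o=np.array([.596,.305,0]);c,s=np.cos(.3065),np.sin(.3065)
for gx in(.069,.075):
    for z in(.03,.08):
        P=o+[gx*c,gx*s,z];print(gx,z,"side crop",(px("side",P)-[275,128])*8,"top crop",(px("top",P)-[165,140])*8+[400,0])
E
```

```text
0.069 0.03 side crop [217.6742 231.122 ] top crop [582.8626 152.4723]
0.069 0.08 side crop [219.7618 101.685 ] top crop [564.6867 120.6833]
0.075 0.03 side crop [232.8486 228.0027] top crop [578.309  136.5601]
0.075 0.08 side crop [235.3119  98.6953] top crop [559.9839 104.2351]
```

View pics/c4.png

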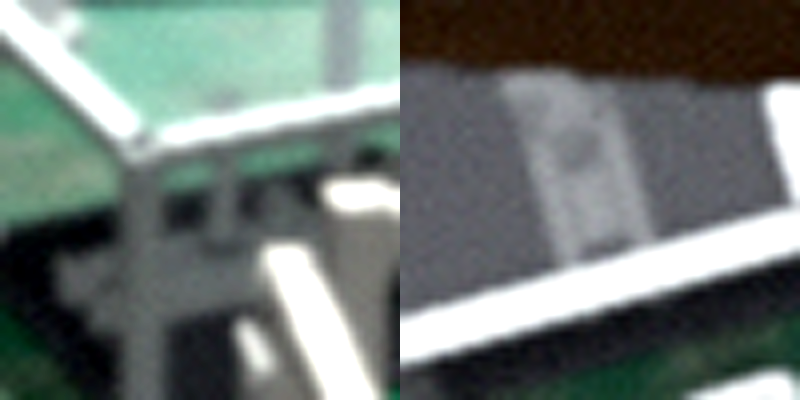

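The pin's base and top match the prediction, with the bolt about 3 mm drawn, so the guard pose is confirmed. Now I'll insert the hook to the right of the pin.

>>> {"method": "carry_out", "body": {"series": [[0, 0, 0, 0, 6, 5, 10], [0, 0, 0, 0, 0, 6, 10], [0, 0, 0, 8, 0, 0, 10], [0, 0, 0, 12, 0, 0, 10], [0, 0, 0, 12, 0, 0, 10], [0, 0, 0, 12, 0, 0, 10], [0, 0, 0, 12, 0, 0, 10], [0, 0, 0, 12, 0, 0, 10], [0, 0, 0, 12, 0, 0, 10], [0, 0, 0, 12, 0, 0, 10], [0, 0, 0, 12, 0, 0, 10], [0, 0, 0, 12, 0, 0, 10], [0, 0, 0, 9, 0, 0, 10], [0, 0, 0, 5, 0, 0, 10], [0, 0, 0, 0, 0, 0, 10], [0, 0, 0, 0, 0, 0, 10], [0, 0, 0, 0, 0, 0, 10]]}}

```text
time: 8.43
eef_pos: [0.527, 0.2285, 0.0701]
tool_rot: [0.988, 0.152, -0.0, 0.0]
force: [0.1, -0.2, -1.3]
finger_gap: 0.233
grip_force: 50.0
```

```bash
cat >> h.py <<'E'
def report():
    s=telemetry.get_state();p=s["eef_pos"];q=s["tool_rot"];yaw=2*np.arctan2(q[1],q[0]);c,n=np.cos(.3065),np.sin(.3065)
    d=p[:2]+.18*np.array([np.cos(yaw),np.sin(yaw)])-[.596,.305]
    print("t %.2f corner gx %.4f gy %.4f z %.4f yaw %.2f"%(s["time"],d[0]*c+d[1]*n,-d[0]*n+d[1]*c,p[2]-.0093,np.degrees(yaw)),s["force"].round(2),"along x: %.2f"%(s["force"][:2]@[c,n]))
E
python3 - <<'E'
from h import *
report()
S=imaging.grab_frame("side")[:,:,::-1];T=imaging.grab_frame("top")[:,:,::-1]
a=cv2.resize(S[110:190,255:335],None,fx=5,fy=5,interpolation=cv2.INTER_CUBIC);b=cv2.resize(T[135:215,160:240],None,fx=5,fy=5,interpolation=cv2.INTER_CUBIC)
cv2.imwrite("pics/c5.png",np.hstack([a,b]))
E
```

```text
t 8.43 corner gx 0.0911 gy -0.0523 z 0.0608 yaw 17.52 [ 0.08 -0.19 -1.33] along x: 0.02
```

View pics/c5.png

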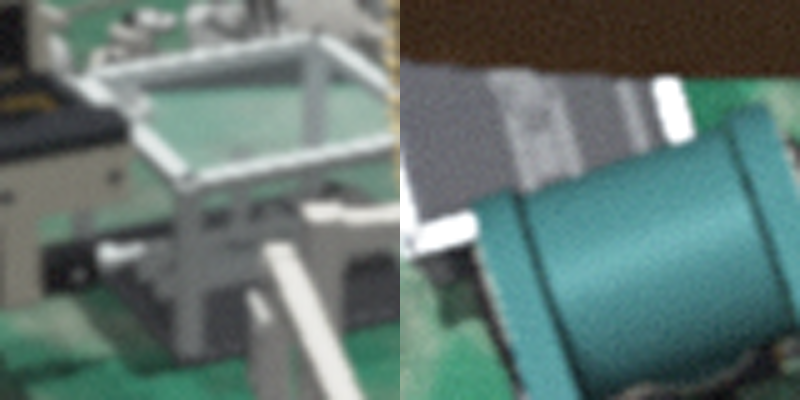

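The rod is visible inside the guard at top crop (630,100), well right of the bolt at (540,120), and there is no contact force. I'll hook behind the pin now.

>>> {"method": "carry_out", "body": {"series": [[0, 0, 0, 0, -5, 0, 10], [0, 0, 0, 0, -7, 0, 10], [0, 0, 0, 0, -7, 0, 10], [0, 0, 0, 0, -7, 0, 10], [0, 0, 0, 0, -7, 0, 10], [0, 0, 0, 0, -3, 0, 10], [0, 0, 0, 0, 0, 0, 10], [0, 0, 0, 0, 0, 0, 10]]}}

```text
time: 9.2
eef_pos: [0.5164, 0.2631, 0.0702]
tool_rot: [0.988, 0.153, -0.0, 0.0]
force: [0.2, -0.3, -1.1]
finger_gap: 0.231
grip_force: 50.0
```

>>> {"method": "carry_out", "body": {"series": [[0, 0, 0, -3, 0, 0, 10], [0, 0, 0, -3, 0, 0, 10], [0, 0, 0, -4, 0, 0, 10], [0, 0, 0, -4, 0, 0, 10], [0, 0, 0, -4, 0, 0, 10], [0, 0, 0, -4, 0, 0, 10], [0, 0, 0, -4, 0, 0, 10], [0, 0, 0, 0, 0, 0, 10]]}}

```text
time: 9.87
eef_pos: [0.4911, 0.2548, 0.0704]
tool_rot: [0.988, 0.152, -0.0, 0.0]
force: [0.2, -0.7, -0.5]
finger_gap: 0.234
grip_force: 50.0
```

```bash
python3 -c "
from h import *
report()"
```

```text
t 9.87 corner gx 0.0649 gy -0.0163 z 0.0611 yaw 17.52 [ 0.23 -0.65 -0.5 ] along x: 0.02
```

>>> {"method": "carry_out", "body": {"series": [[0, 0, 0, -4, 0, 0, 10], [0, 0, 0, -4, 0, 0, 10], [0, 0, 0, -4, 0, 0, 10]]}}

```text
time: 10.12
eef_pos: [0.48, 0.2514, 0.0703]
tool_rot: [0.988, 0.152, 0.0, -0.0]
force: [3.0, 1.3, -0.9]
finger_gap: 0.23
grip_force: 50.0
```

```bash
python3 - <<'E'
from h import *
report()
S=imaging.grab_frame("side")[:,:,::-1];T=imaging.grab_frame("top")[:,:,::-1]
a=cv2.resize(S[110:190,255:335],None,fx=5,fy=5,interpolation=cv2.INTER_CUBIC);b=cv2.resize(T[135:215,160:240],None,fx=5,fy=5,interpolation=cv2.INTER_CUBIC)
im=np.hstack([a,b]).astype(float)*1.4
cv2.imwrite("pics/c6.png",np.clip(im,0,255).astype(np.uint8))
E
```

```text
t 10.12 corner gx 0.0533 gy -0.0162 z 0.0610 yaw 17.52 [ 3.05  1.33 -0.95] along x: 3.31
```

View pics/c6.png

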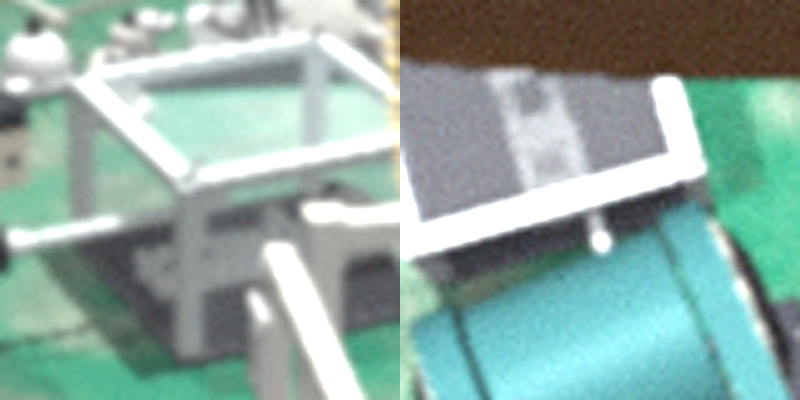

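The dark pin spot has moved to top crop (550,165) and the pull reads 3.3 N, so the bolt is being drawn. I'll continue towards the end stop.

>>> {"method": "carry_out", "body": {"series": [[0, 0, 0, -4, 0, 0, 10], [0, 0, 0, -4, 0, 0, 10], [0, 0, 0, -4, 0, 0, 10], [0, 0, 0, -3, 0, 0, 10], [0, 0, 0, -2, 0, 0, 10], [0, 0, 0, -1, 0, 0, 10]]}}

```text
time: 10.72
eef_pos: [0.4628, 0.246, 0.0703]
tool_rot: [0.988, 0.152, 0.0, -0.0]
force: [2.1, -0.0, -1.2]
finger_gap: 0.23
grip_force: 50.0
```

>>> {"method": "carry_out", "body": {"series": [[0, 0, 0, -1, 0, 0, 10], [0, 0, 0, -1, 0, 0, 10]]}}

```text
time: 10.88
eef_pos: [0.4612, 0.2454, 0.0703]
tool_rot: [0.988, 0.152, 0.0, -0.0]
force: [3.7, 1.9, -0.9]
finger_gap: 0.233
grip_force: 50.0
```

```bash
python3 -c "
from h import *
report()"
```

```text
t 10.88 corner gx 0.0335 gy -0.0162 z 0.0610 yaw 17.52 [ 3.74  1.86 -0.94] along x: 4.12
```

>>> {"method": "carry_out", "body": {"series": [[0, 0, 0, -1, 0, 0, 10], [0, 0, 0, -1, 0, 0, 10]]}}

```text
time: 11.05
eef_pos: [0.4593, 0.2449, 0.0702]
tool_rot: [0.988, 0.152, -0.0, -0.0]
force: [5.3, 2.6, -2.0]
finger_gap: 0.232
grip_force: 50.0
```

>>> {"method": "carry_out", "body": {"series": [[0, 0, 0, -1, 0, 0, 10], [0, 0, 0, -0.5, 0, 0, 10], [0, 0, 0, 0, 0, 0, 10]]}}

```text
time: 11.3
eef_pos: [0.4588, 0.2448, 0.0708]
tool_rot: [0.988, 0.152, 0.001, -0.0]
force: [11.9, 4.3, -2.3]
finger_gap: 0.234
grip_force: 50.0
```

The force rose to 12 N with no further travel, so the bolt is at its end stop. I'll unhook and withdraw.

>>> {"method": "carry_out", "body": {"series": [[0, 0, 0, 5, 0, 0, 10], [0, 0, 0, 5, 0, 0, 10], [0, 0, 0, 0, 0, 0, 10], [0, 0, 0, 0, 6, 0, 10], [0, 0, 0, 0, 8, 0, 10], [0, 0, 0, 0, 8, 0, 10], [0, 0, 0, 0, 8, 0, 10], [0, 0, 0, 0, 6, 0, 10], [0, 0, 0, 0, 0, 0, 10], [0, 0, 0, 0, 0, 0, 10], [0, 0, 0, -7, 0, 0, 10], [0, 0, 0, -14, 0, 0, 10], [0, 0, 0, -14, 0, 0, 10], [0, 0, 0, -14, 0, 0, 10], [0, 0, 0, -14, 0, 0, 10], [0, 0, 0, -14, 0, 0, 10], [0, 0, 0, -14, 0, 0, 10], [0, 0, 0, -5, 0, 0, 10], [0, 0, 0, 0, 0, 0, 10], [0, 0, 0, 0, 0, 0, 10]]}}

```text
time: 12.97
eef_pos: [0.3869, 0.1844, 0.0706]
tool_rot: [0.988, 0.152, 0.0, -0.0]
force: [0.2, 0.3, -0.7]
finger_gap: 0.233
grip_force: 50.0
```

```bash
python3 - <<'E'
from h import *
report();print("straight rod tip",onz("top",268,213,.012),"bench edge",onz("top",268,270,0))
T=imaging.grab_frame("top")[:,:,::-1];S=imaging.grab_frame("side")[:,:,::-1]
a=cv2.resize(S[105:225,220:350],None,fx=4,fy=4,interpolation=cv2.INTER_CUBIC)
b=cv2.resize(T[125:245,150:220],None,fx=4,fy=4,interpolation=cv2.INTER_CUBIC)
cv2.imwrite("pics/c7.png",np.hstack([a,b]))
E
```

```text
t 12.97 corner gx -0.0557 gy -0.0519 z 0.0613 yaw 17.54 [ 0.15  0.29 -0.71] along x: 0.23
straight rod tip [0.51411152 0.09551329 0.012     ] bench edge [0.35275943 0.09261635 0.        ]
```

View pics/c7.png

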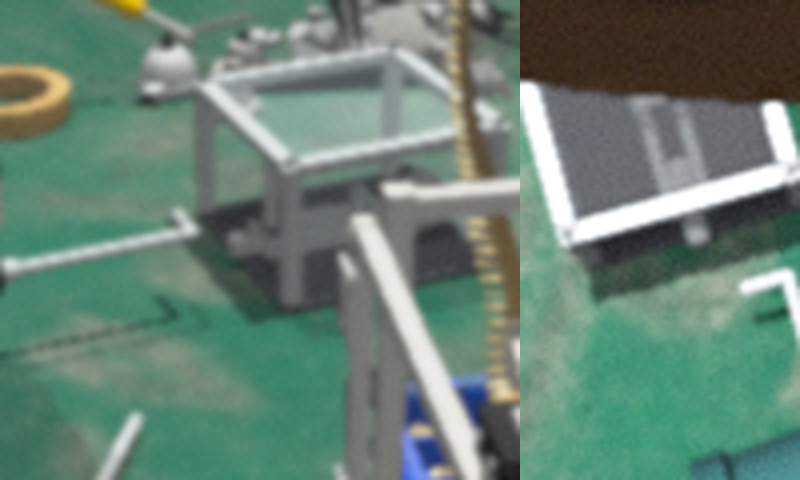

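The bolt now protrudes at top crop (695,230), the pin sits near the front, and the hook is outside. I'll turn the rod clear of the guard and lay it down.

>>> {"method": "carry_out", "body": {"series": [[0, 0, -0.06, 0, 0, 0, 10], [0, 0, -0.1, 0, 0, 0, 10], [0, 0, -0.1, 0, 0, 0, 10], [0, 0, -0.1, 0, 0, 0, 10], [0, 0, -0.1, 0, 0, 0, 10], [0, 0, -0.1, 0, 0, 0, 10], [0, 0, -0.1, 0, 0, 0, 10], [0, 0, -0.1, 0, 0, 0, 10], [0, 0, -0.1, 0, 0, 0, 10], [0, 0, -0.1, 0, 0, 0, 10], [0, 0, -0.1, 0, 0, 0, 10], [0, 0, -0.1, 0, 0, 0, 10], [0, 0, -0.1, 0, 0, 0, 10], [0, 0, 0, 0, 20, 0, 10], [0, 0, 0, 0, 30, 0, 10], [0, 0, 0, 0, 0, 0, 10], [0, 0, 0, 0, 0, 15, 10], [0, 0, 0, 0, 0, 15, 10], [0, 0, 0, 0, 0, 10, 10], [0, 0, 0, 0, 0, 0, 10]]}}

```text
time: 14.73
eef_pos: [0.4359, 0.1836, 0.028]
tool_rot: [0.709, 0.705, -0.002, -0.001]
force: [-0.2, -0.5, -1.3]
finger_gap: 0.234
grip_force: 50.0
```

>>> {"method": "carry_out", "body": {"series": [[0, 0, 0, 0, 0, 3, 10], [0, 0, 0, 0, 0, 3, 10], [0, 0, 0, 0, 0, 2, 10], [0, 0, 0, 0, 0, 0, 10], [0, 0, 0, 0, 0, 0, 10]]}}

```text
time: 15.15
eef_pos: [0.4368, 0.184, 0.0226]
tool_rot: [0.709, 0.705, 0.0, 0.0]
force: [0.0, 0.1, -1.5]
finger_gap: 0.23
grip_force: 50.0
```

>>> {"method": "carry_out", "body": {"series": [[0, 0, 0, 0, 0, 1, 10], [0, 0, 0, 0, 0, 0, 10], [0, 0, 0, 0, 0, 0, 35], [0, 0, 0, 0, 0, 0, 50], [0, 0, 0, 0, 0, 0, 60], [0, 0, 0, 0, 0, 0, 60], [0, 0, 0, 0, 0, 0, 60], [0, 0, 0, 0, 0, 0, 60], [0, 0, 0, 0, 0, 0, 60], [0, 0, 0, 0, 0, 0, 60], [0, 0, 0, 0, 0, 0, 60], [0, 0, 0, 0, 0, -10, 60], [0, 0, 0, 0, 0, -20, 60], [0, 0, 0, 0, 0, -30, 60], [0, 0, 0, 0, 0, -30, 60], [0, 0, 0, -30, 0, -20, 60], [0, 0, 0, -35, 0, 0, 60], [0, 0, 0, -35, 0, 0, 60], [0, 0, 0, 0, 0, 0, 60], [0, 0, 0, 0, 0, 0, 60]]}}

```text
time: 16.82
eef_pos: [0.4363, 0.0827, 0.1322]
tool_rot: [0.71, 0.704, 0.0, 0.0]
force: [0.3, 0.3, 0.2]
finger_gap: 0.641
grip_force: 0.0
```

```bash
python3 - <<'E'
from h import *
report()
cv2.imwrite("pics/s8.png",imaging.grab_frame("side")[:,:,::-1])
E
```

```text
t 16.82 corner gx -0.1636 gy 0.0074 z 0.1229 yaw 89.54 [0.32 0.28 0.22] along x: 0.39
```

View pics/s8.png

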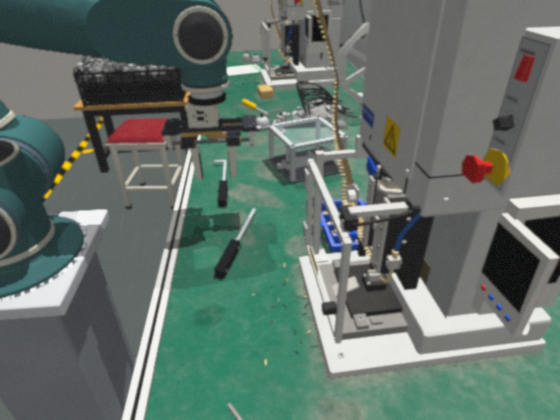

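The hooked rod lies flat on the bench, with its handle at (223,190) and hook at (220,162) pointing left. It is clear of the fixture at (305,150), and the arm is clear too.

```bash
python3 -c "
from rig import job
print(job.sign_off())"
```

```text
the job is handed in; nothing more can be done
None
```

The bolt was drawn to its end stop, the hook rod was laid flat on the bench clear of the fixture, and the job was handed in at about 17 s; no verdict came back.

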